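# Set the slicing guide's stop fence, coming up to the mark from one side

### The job

Set the stop fence of the slicing guide to the two-pronged mark (not the low round stud). Its grip has play, so first draw the fence by its grip at least two centimetres past that mark, away from the knife posts, then bring it up towards the knife posts until the pointer stands midway between the two prongs. Leave it so, with the play taken up: the grip resting against the stop on the knife-post side.

Things in the scene. Friction and masses are not known exactly. Their poses are not given: they have to be found in the camera images.
- fork_mark: set mark: steel clip with TWO upright prongs (8 mm thick, 34 mm between centres, 24 high) on the near long edge of the guide, a fixed beech board 310 x 134 x 22. Origin: underside, midway between prongs, 23 mm above the worktop. z up, y along the rail TOWARDS the four slim knife posts (72 mm high) at the guide's left end, x across the guide. The low round stud (14 mm wide) is another setting
- pointer (a point): tip of the steel pointer at the near foot of the stop fence (beech plate, 84 wide, top 79 mm above the worktop) that slides on the rail. Its offset along the mark's y is the setting, 0 = midway between prongs; it passes the prongs freely. Starts 20 to 98 mm beyond the mark, on the knife-post side; can go 30 mm past the mark on the other side. Slides with about 3 N and stays where left
- grip_mid (a point): centre of the upright dark wooden grip tab on the fence's sled, 50 to 66 mm behind the fence (away from the knife posts), over the rail, 57 mm in from the mark's line. Tab 14 mm across the rail, 28 along it, from 40 to 87 mm above the worktop, sides parallel to the rail; this point is 68 mm above the worktop. 30 mm free all round it above 50 mm height
- grip (a joint): play of the grip on the sled, m, along the mark's +y: it runs freely (0.5 N) by 16 mm between two low steel stops on the sled. 0 = against the stop away from the knife posts (so it draws the fence back); 0.016 = against the stop on the knife-post side (so it pushes the fence towards the posts: play taken up). Starts anywhere between

How it is judged:
By the outcome, as a careful person would: the job done as asked, in the order asked, and still so for the second after the job is handed in, with the robot touching nothing.
It also fails if it takes over 32 s, if anything falls off the work surface, if the arm or the gripper's body presses on something with over 40 N, if the wrist force passes 120 N, or if a joint passes its speed limit or range.

### The arm

A 6-joint arm with a two-finger parallel gripper is mounted at the origin on a cart in front of the work surface, level with it; the furniture and walls round the work are solid. World frame = base frame: x ahead of the robot, y to its left, z up, the work surface at z = 0. Lengths are in mm, angles in degrees, forces in N, time in s.
With the tool pointing down it reaches from about 300 to 850 mm from the base axis. Payload 4.2 kg.
Tool frame: the origin (TCP) lies midway between the tips of the shut fingers; the grasp point (between the pads) lies 19 mm behind it; z points along the fingers, x is the direction in which the jaws open and shut, and the axes are right-handed (so a half turn about z gives the same grasp; the last joint's range is limited). The gripper opens to 91 mm and grips with 3 to 60 N. Pads are 32 mm wide; open, the fingers measure 118 mm over their backs; the gripper's body (76 mm by 178 mm) begins 60 mm behind the grasp point.
Start: joints at [-77.98, 18.312, 89.639, -0, 72.044, -1.146], TCP at [130.977, -559.9, 213.976] pointing down, gripper open.
Joint ranges: [-177.97, 177.97], [-48.28, 115.42], [12.27, 149.76], [-77.06, 257.06], [2.81, 150.46], [-146.56, 146.56]. Speed limits (degrees/s): [147.25, 147.25, 180, 180, 180, 180].

### API

Orientations are given as [roll, pitch, yaw] about the fixed x, y, z axes, in that order (R = Rz(yaw) Ry(pitch) Rx(roll)).
In Python, from workcell import monitor, vision, job, models gives the robot as it stands.
- The arm moves only by the shell command python3 -m creep 'ROWS' [FORCE]. ROWS is text: rows parted by semicolons, each of 7 numbers parted by spaces: the shift along the world's x, y, z in cm, then the turn, a rotation vector about the world's x, y, z in rad, then the gripper's target within -1 to 1 (shut at 1, half-way at 0, fully open at -1). In form: tx ty tz ax ay az hand; .... A call has 1 to 12 rows; each row shifts and turns the pose as measured when the row begins; what a row does not reach is not made up. A row lasts 1/12 s, in which the tool goes at most 41.7 mm and 7.16 degrees, less where a joint would pass 70% of its speed; a pose out of reach is approached as far as the arm can. A call is refused whole if a number of a shift passes 4.17 or a number of a turn 0.125, either way. A call with a gripper value outside its range is refused whole. The fingers move at their own pace and stop on an object; FORCE is the grip in N (left out, the last holds). Time passes only in rows, so rows that do not move let the fingers close. It gives the time, the measured TCP pose, the force and the opening at its end, in the units of the state.
- monitor.state(): the state, without advancing time (a new reading comes with each control period).
- vision.grab_frame(name): name is "scene" or "top" or "wrist"; returns a dict with "img" (400x640x3 uint8, red, green, blue), "mtx" (3x3 intrinsics, pixels), "view" (4x4, takes a point from world to camera coordinates). Camera axes: x right, y down, z forward; pixel columns grow to the right and rows downward; lengths in mm; the calibration is good to about 2 mm. A picture is of the moment at which its call begins. There is no depth.
- job.job_done(): hands the job in, once; it reports no verdict.
Trained networks look in the newest picture that a camera, given by its name, has taken for a name from the list of things; names that differ only in an ending like _2 or _b are one class to them, and where a whole thing is asked for, a point or a joint stands for the part that bears it (a point fixed in the world has none). Each returns a list of dicts, best first, with "confidence" (0 to 1); they miss things now and then, are a little off and sometimes report something else, mostly with a low value. They report only what shows in the picture. A call takes as long as a camera call.
- models.search_frame(camera, query): "rect" ([left, top, right, bottom] in pixels, round what is visible of it).
- models.mark_of(camera, query): "at" ([column, row] in pixels: a listed point, or the origin of a listed thing).
The state is a dict: "time_s": time; "qpos": joint angles; "qvel": joint speeds; "effort": joint torques, N m; "ee_pos": TCP position; "ee_rot": TCP orientation; "force": force on the tool from outside, world axes, zero at the start; "torque": the same for the moment, N m; "gripper_width": finger opening in mm.
Only numpy, scipy, OpenCV 4.12 (cv2) and the standard library are available. Lean on these libraries where they do the work, as an engineer would, in place of code of your own. Each camera call takes 0.05 s, during which the arm holds its last target.

## Working session

There is one attempt and no reset: what is moved stays moved. The work goes in short steps, Python scripts to look and compute and a shell command to move; the robot and the scene stay as the last step left them, time stands still between calls to the robot, and variables do not carry over. Pictures are saved under pics/ and viewed, and the job is handed in when it is done.

```bash
mkdir -p pics; ls
cat > h.py <<'E'
import numpy as np, cv2
from workcell import monitor, vision, job, models
def grab(c,name=None):
    f=vision.grab_frame(c)
    if name: cv2.imwrite(f'pics/{name}.png',f['img'][:,:,::-1])
    return f
def proj(f,p):
    v=np.array(f['view']);c=v[:3,:3]@np.array(p,float)+v[:3,3];u=np.array(f['mtx'])@c
    return u[:2]/u[2]
def back(f,px,z):
    v=np.array(f['view']);R=v[:3,:3];o=-R.T@v[:3,3]
    d=R.T@np.linalg.inv(np.array(f['mtx']))@np.array([px[0],px[1],1.])
    return o+d*(z-o[2])/d[2]
Q=['fork_mark','pointer','grip_mid','grip']
Z={'fork_mark':23,'pointer':30,'grip_mid':68}
E
python3 - <<'E'
from h import *
s=monitor.state();print(s)
for c in ['scene','top','wrist']:
    f=grab(c,c+'0')
    for q in ['fork_mark','pointer','grip_mid']:
        for d in models.mark_of(c,q)[:3]:
            print(c,q,round(d['confidence'],2),np.round(d['at'],1),back(f,d['at'],Z[q]).round(1))
E
```

```text
pics
{'time_s': 0.0, 'qpos': array([-7.79787170e+01,  1.83512837e+01,  8.97066197e+01, -9.84465535e-04,
        7.20434222e+01, -1.14294675e+00]), 'qvel': array([ 0.05279739, -0.15066935, -0.10744465, -0.00599879,  0.08870703,
       -0.08768058]), 'effort': array([-1.88485123e-03, -4.12465596e+01, -2.31975585e+01,  7.25555490e-02,
        4.57476277e-02, -1.56275755e-04]), 'ee_pos': array([ 130.8711682 , -559.38869008,  213.12241543]), 'ee_rot': array([-1.79998915e+02,  1.01324127e-01, -7.68354649e+01]), 'force': array([ 0.71409747,  0.28235187, -0.14354523]), 'torque': array([-0.01748323,  0.01418751,  0.01722623]), 'gripper_width': 91.44831906569836}
scene fork_mark 0.5 [312.7 189.4] [448.9 180.2  23. ]
scene pointer 0.91 [310.4 156.5] [442.6 272.3  30. ]
scene grip_mid 0.68 [336.8 166.9] [506.8 216.2  68. ]
top fork_mark 0.61 [285.6 228.1] [443.3 189.   23. ]
top pointer 0.73 [246.2 227.9] [441.3 268.9  30. ]
top grip_mid 0.46 [275.2 198.9] [496.8 209.2  68. ]
```

View pics/scene0.png

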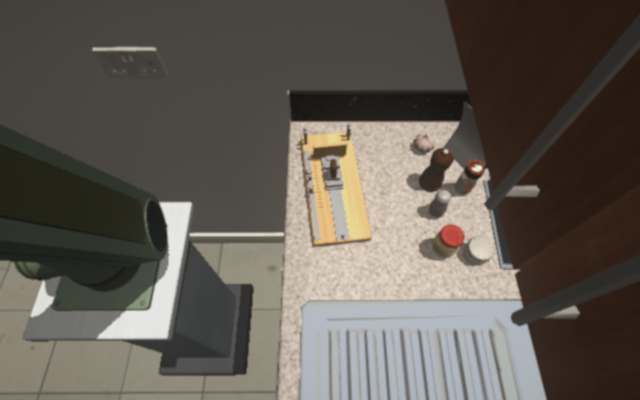

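View pics/top0.png

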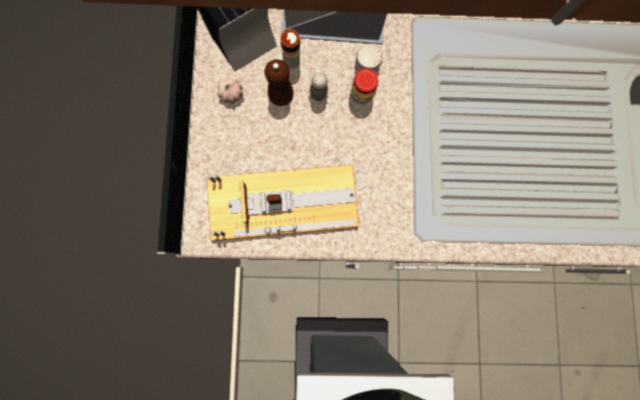

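Run:
```python
import cv2
a=cv2.imread('pics/scene0.png');b=cv2.imread('pics/top0.png')
cv2.imwrite('pics/scene0z.png',cv2.resize(a[110:240,250:400],None,fx=4.6,fy=4.6,interpolation=cv2.INTER_CUBIC))
cv2.imwrite('pics/top0z.png',cv2.resize(b[130:260,200:370],None,fx=4.6,fy=4.6,interpolation=cv2.INTER_CUBIC))
```

```text
(no output)
```

View pics/scene0z.png

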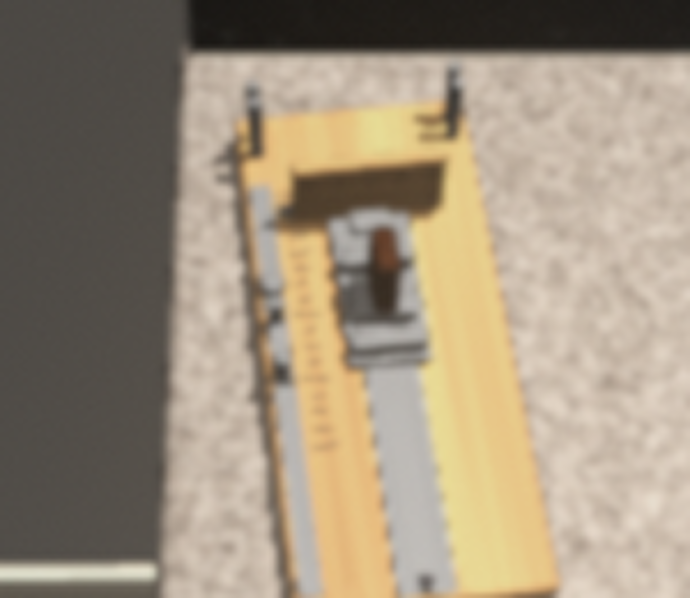

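View pics/top0z.png

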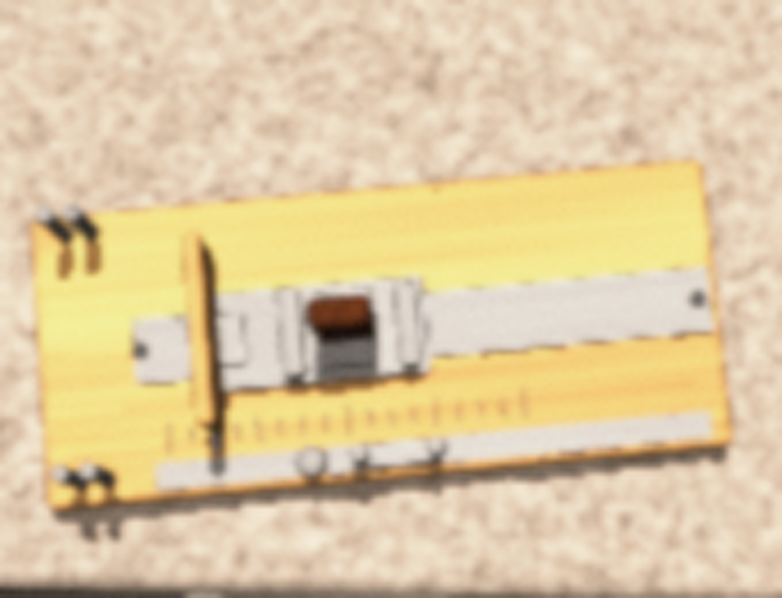

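Run:
```python
from h import *
f=grab('top')
def T(u,v,z): return back(f,(200+u/4.6,130+v/4.6),z)
a=[T(*p,22) for p in [(33,222),(703,162),(730,442),(50,508)]]
print(np.round(a,1))
for i,j in ((1,0),(2,3)):
    d=a[i]-a[j]; print(np.degrees(np.arctan2(-d[1],-d[0]))-90, np.linalg.norm(d))
d=a[1]-a[2];print(np.degrees(np.arctan2(d[1],d[0])),np.linalg.norm(d))
print('prongs',T(362,455,44),T(438,446,44),'ptr',T(217,468,28), 'tab top',T(340,316,87))
```

```text
[[544.1 355.9  22. ]
 [580.3  50.7  22. ]
 [451.   37.5  22. ]
 [414.7 340.8  22. ]]
6.765744649379599 307.3655894098783
6.816412688506631 305.49270396438413
5.838020377221002 129.99141802865108
prongs [439.5591213  201.80209504  44.        ] [444.25087069 168.68610179  44.        ] ptr [433.67496505 266.88571369  28.        ] tab top [494.27350175 210.28877962  87.        ]
```

```bash
python3 -m creep '1.8 3.7 0 0 0 0.12 0; 1.8 3.7 0 0 0 0.12 0; 1.8 3.7 0 0 0 0.12 0; 1.8 3.7 0 0 0 0.12 0; 1.8 3.7 0 0 0 0.12 0; 1.8 3.7 0 0 0 0.12 0; 1.8 3.7 0 0 0 0.12 0; 1.8 3.7 0 0 0 0.12 0; 1.8 3.7 0 0 0 0.12 0; 1.8 3.7 0 0 0 0.12 0; 1.8 3.7 0 0 0 0 0; 1.8 3.7 0 0 0 0 0' 20
```

```text
time_s: 1.65
ee_pos: [344.4, -112.9, 214.1]
ee_rot: [179.8, -0.7, -5.5]
force: [1.4, -0.5, -0.3]
gripper_width: 45.4
```

```bash
python3 -m creep '1.7 3.5 0 0 0 0.11 0; 1.7 3.5 0 0 0 0.1 0; 1.7 3.5 0 0 0 0 0; 1.7 3.5 0 0 0 0 0; 1.7 3.5 0 0 0 0 0; 1.7 3.5 0 0 0 0 0; 1.7 3.5 0 0 0 0 0; 1.7 3.5 0 0 0 0 0; 1.6 3 0 0 0 0 0; 0 0 0 0 0 0 0; 0 0 0 0 0 0 0'
python3 - <<'E'
from h import *
for c in ['wrist','top','scene']:
    f=grab(c,c+'1')
    for q in ['fork_mark','pointer','grip_mid']:
        for d in models.mark_of(c,q)[:3]:
            print(c,q,round(d['confidence'],2),np.round(d['at'],1),back(f,d['at'],Z[q]).round(1))
E
```

```text
time_s: 2.57
ee_pos: [503.1, 223.6, 216.3]
ee_rot: [179.8, -1.3, 7.8]
force: [-0.0, 0.0, -1.0]
gripper_width: 45.7
wrist fork_mark 0.71 [266.  196.1] [441.3 187.7  23. ]
wrist pointer 0.8 [267.1 132.2] [436.6 273.4  30. ]
wrist grip_mid 0.86 [310.5 192.6] [499.3 213.3  68. ]
top fork_mark 0.4 [284.5 230.6] [438.1 191.1  23. ]
scene fork_mark 0.48 [311.9 187.9] [446.9 184.4  23. ]
scene fork_mark 0.35 [311.5 158.9] [445.3 269.7  23. ]
scene pointer 0.96 [310.4 159.7] [442.7 262.6  30. ]
```

View pics/wrist1.png

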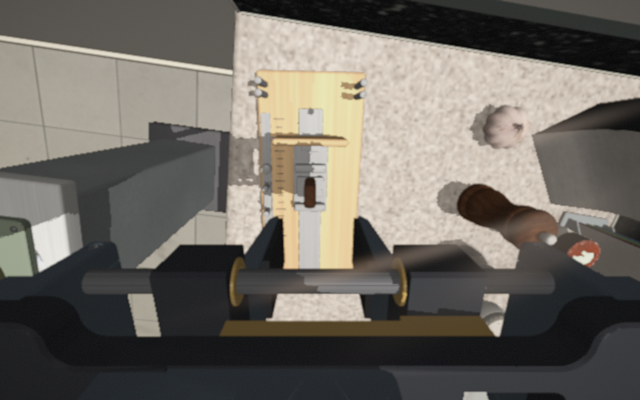

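```bash
python3 -m creep '-0.5 -1.1 -1 0 0.02 -0.02 0; 0 0 -3.5 0 0 0 0; 0 0 -3.5 0 0 0 0; 0 0 -2.5 0 0 0 0; 0 0 0 0 0 0 0; 0 0 0 0 0 0 0'
python3 - <<'E'
from h import *
print(monitor.state()['ee_pos'],monitor.state()['ee_rot'])
for c in ['wrist']:
    f=grab(c,c+'2')
    for q in ['fork_mark','pointer','grip_mid']:
        for d in models.mark_of(c,q)[:3]:
            print(c,q,round(d['confidence'],2),np.round(d['at'],1),back(f,d['at'],Z[q]).round(1))
E
```

```text
time_s: 3.67
ee_pos: [496.4, 206.7, 108.4]
ee_rot: [180.0, -0.2, 6.2]
force: [-0.3, -0.4, 0.6]
gripper_width: 45.3
[496.4116     206.6691317  108.38702815] [179.98861812  -0.2054247    6.17907682]
wrist fork_mark 0.89 [262.1 216.5] [443.9 184.9  23. ]
wrist grip_mid 0.76 [320.3 210.1] [497.9 213.4  68. ]
wrist grip_mid 0.74 [260.3 213.3] [449.8 205.5  68. ]
```

View pics/wrist2.png

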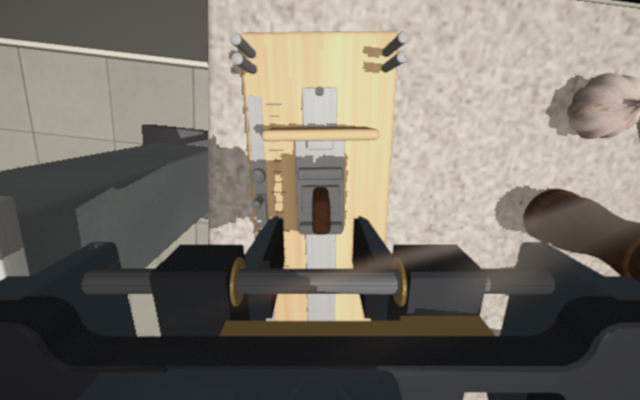

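```bash
python3 -m creep '0.1 0.6 -2.7 0 0 0 0; 0 0 -2.7 0 0 0 0; 0 0 0 0 0 0 0; 0 0 0 0 0 0 1; 0 0 0 0 0 0 1; 0 0 0 0 0 0 1; 0 0 0 0 0 0 1; 0 0 0 0 0 0 1' 20
python3 - <<'E'
from h import *
print(monitor.state()['ee_pos'],monitor.state()['ee_rot'])
for c in ['wrist']:
    f=grab(c,c+'3')
    for q in ['fork_mark','pointer','grip_mid']:
        for d in models.mark_of(c,q)[:3]:
            print(c,q,round(d['confidence'],2),np.round(d['at'],1),back(f,d['at'],Z[q]).round(1))
E
```

```text
time_s: 4.53
ee_pos: [498.6, 215.1, 65.5]
ee_rot: [-179.7, -0.7, 6.1]
force: [-6.8, -0.5, -3.0]
gripper_width: 15.0
[498.5760244  215.12137131  65.53667777] [-179.72857119   -0.67351338    6.14840394]
wrist fork_mark 0.97 [248.8 242.7] [443.7 186.2  23. ]
wrist grip_mid 0.75 [314.1 242.9] [496.3 213.3  68. ]
wrist grip_mid 0.36 [248.4 242.4] [452.7 209.2  68. ]
```

View pics/wrist3.png

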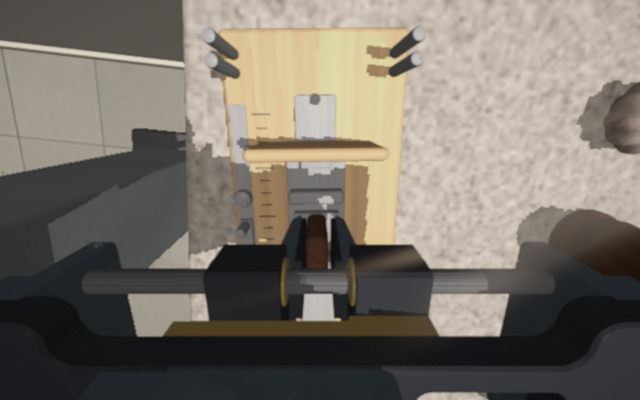

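```bash
python3 -m creep '0 0 0 0 0 0 0.4; 0 0 0 0 0 0 0.4; -0.15 0 -1.1 0 0.01 0 0.4; 0 0 -0.2 0 0 0 0.4; 0 0 0 0 0 0 1; 0 0 0 0 0 0 1; 0 0 0 0 0 0 1; 0 0 0 0 0 0 1' 25
```

```text
time_s: 5.4
ee_pos: [497.7, 215.6, 55.6]
ee_rot: [-179.6, -0.3, 6.2]
force: [0.8, 0.3, -1.5]
gripper_width: 14.2
```

```bash
python3 -m creep '0.1 -0.9 0 0 0 0 1; 0.1 -0.9 0 0 0 0 1; 0.1 -0.9 0 0 0 0 1; 0.1 -0.9 0 0 0 0 1; 0.1 -0.9 0 0 0 0 1; 0.1 -0.9 0 0 0 0 1; 0.1 -0.9 0 0 0 0 1; 0.1 -0.9 0 0 0 0 1; 0.1 -0.9 0 0 0 0 1; 0 0 0 0 0 0 1'
python3 - <<'E'
from h import *
print(monitor.state()['ee_pos'],monitor.state()['ee_rot'])
for c in ['wrist','scene','top']:
    f=grab(c,c+'4')
    for q in ['fork_mark','pointer','grip_mid']:
        for d in models.mark_of(c,q)[:3]:
            print(c,q,round(d['confidence'],2),np.round(d['at'],1),back(f,d['at'],Z[q]).round(1))
E
```

```text
time_s: 6.23
ee_pos: [508.3, 127.2, 55.6]
ee_rot: [-179.4, -0.4, 6.2]
force: [-0.1, 0.9, -0.2]
gripper_width: 13.6
[508.26560612 127.15091617  55.60110992] [-179.42451124   -0.40290885    6.2224576 ]
wrist fork_mark 0.76 [236.6 133.8] [443.1 188.1  23. ]
wrist pointer 0.94 [242. 137.] [448.7 186.9  30. ]
wrist grip_mid 0.58 [318.3 252.7] [508.9 123.5  68. ]
scene grip_mid 0.41 [342.1 201. ] [516.5 124.3  68. ]
top fork_mark 0.58 [282.7 227.2] [445. 195.  23.]
```

View pics/wrist4.png

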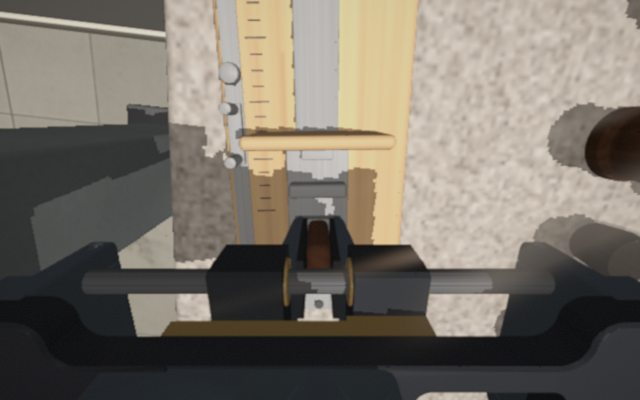

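```bash
python3 -m creep '0.1 -0.8 0 0 0 0 1; 0.1 -0.8 0 0 0 0 1; 0.08 -0.8 0 0 0 0 1; 0 0 0 0 0 0 1; 0 0 0 0 0 0 1'
python3 - <<'E'
from h import *
print(monitor.state()['ee_pos'],monitor.state()['ee_rot'])
for c in ['wrist']:
    f=grab(c,c+'5')
    for q in ['fork_mark','pointer','grip_mid']:
        for d in models.mark_of(c,q)[:3]:
            print(c,q,round(d['confidence'],2),np.round(d['at'],1),back(f,d['at'],Z[q]).round(1))
a=f['img'][:,:,::-1]
cv2.imwrite('pics/w5z.png',cv2.resize(a[40:240,190:420],None,fx=3,fy=3,interpolation=cv2.INTER_CUBIC))
E
```

```text
time_s: 7.25
ee_pos: [510.9, 105.0, 55.6]
ee_rot: [-179.2, -0.4, 6.3]
force: [-0.0, 3.6, -1.0]
gripper_width: 13.7
[510.90186915 104.96552752  55.64445192] [-179.17792034   -0.42743563    6.25876159]
wrist fork_mark 0.7 [234.3 101.2] [443.3 188.1  23. ]
wrist pointer 0.91 [240.2 135.7] [450.  165.5  30. ]
wrist grip_mid 0.64 [317.1 253.4] [510.8 100.7  68. ]
```

View pics/w5z.png

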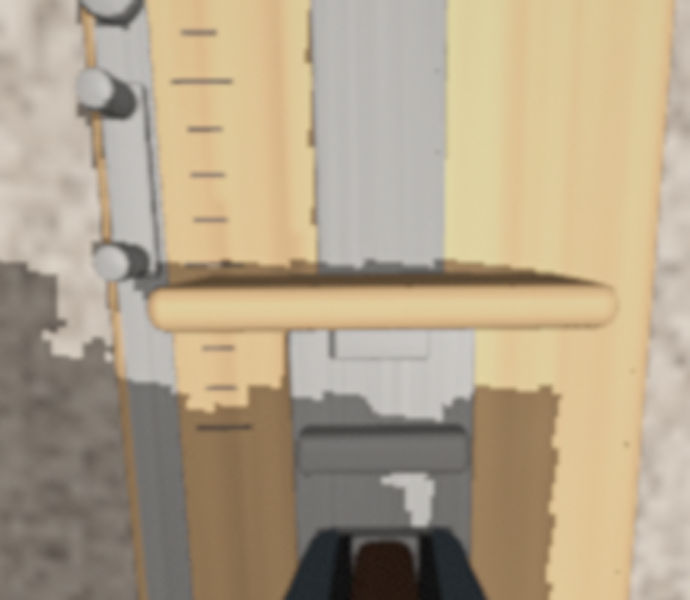

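```bash
python3 -m creep '0.04 -0.4 0 0 0 0 1; 0 0 0 0 0 0 1; 0 0 0 0 0 0 1'
python3 - <<'E'
from h import *
for c in ['wrist','top','scene']:
    f=grab(c,c+'6')
    for q in ['fork_mark','pointer','grip_mid']:
        for d in models.mark_of(c,q)[:3]:
            print(c,q,round(d['confidence'],2),np.round(d['at'],1),back(f,d['at'],Z[q]).round(1))
    a=f['img'][:,:,::-1]
    x0,y0,x1,y1={'wrist':(190,40,420,240),'top':(200,130,370,260),'scene':(250,110,400,240)}[c]
    cv2.imwrite(f'pics/{c}6z.png',cv2.resize(a[y0:y1,x0:x1],None,fx=3,fy=3,interpolation=cv2.INTER_CUBIC))
E
```

```text
time_s: 7.7
ee_pos: [511.4, 101.0, 55.6]
ee_rot: [-179.2, -0.4, 6.4]
force: [0.1, 0.9, -1.9]
gripper_width: 14.0
wrist fork_mark 0.85 [234.1  94.1] [443.4 188.6  23. ]
wrist pointer 0.85 [242.4 136.6] [451.9 161.   30. ]
wrist grip_mid 0.98 [317.2 253.5] [511.4  96.6  68. ]
top fork_mark 0.63 [285.6 229.5] [440.4 188.9  23. ]
top pointer 0.75 [301.4 223.3] [453.3 156.6  30. ]
scene grip_mid 0.56 [339.5 212.1] [509.8  96.3  68. ]
```

View pics/top6z.png

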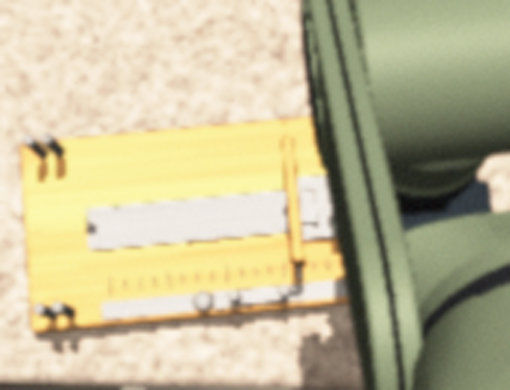

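View pics/scene6z.png

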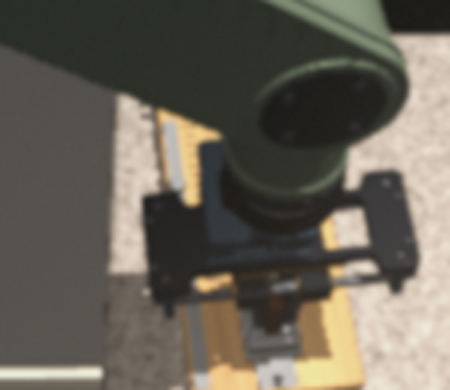

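```bash
python3 -m creep '-0.05 0.5 0 0 0 0 1; -0.05 0.5 0 0 0 0 1; -0.05 0.5 0 0 0 0 1; -0.05 0.5 0 0 0 0 1; -0.05 0.5 0 0 0 0 1; -0.05 0.5 0 0 0 0 1; -0.05 0.4 0 0 0 0 1; 0 0 0 0 0 0 1; 0 0 0 0 0 0 1'
python3 - <<'E'
from h import *
for c in ['wrist','top']:
    f=grab(c,c+'7')
    for q in ['fork_mark','pointer','grip_mid']:
        for d in models.mark_of(c,q)[:3]:
            print(c,q,round(d['confidence'],2),np.round(d['at'],1),back(f,d['at'],Z[q]).round(1))
    a=f['img'][:,:,::-1]
    x0,y0,x1,y1={'wrist':(190,40,420,240),'top':(200,180,330,260),'scene':(250,110,400,240)}[c]
    k={'wrist':3,'top':6}[c]
    cv2.imwrite(f'pics/{c}7z.png',cv2.resize(a[y0:y1,x0:x1],None,fx=k,fy=k,interpolation=cv2.INTER_CUBIC))
E
```

```text
time_s: 9.05
ee_pos: [507.0, 137.8, 55.6]
ee_rot: [-179.4, -0.4, 6.5]
force: [1.5, -3.2, 1.1]
gripper_width: 14.0
wrist fork_mark 0.71 [240.5 148.2] [444.6 188.4  23. ]
wrist pointer 0.91 [247.2 160.4] [451.5 181.3  30. ]
top fork_mark 0.36 [287.3 228.8] [441.9 185.4  23. ]
```

View pics/top7z.png

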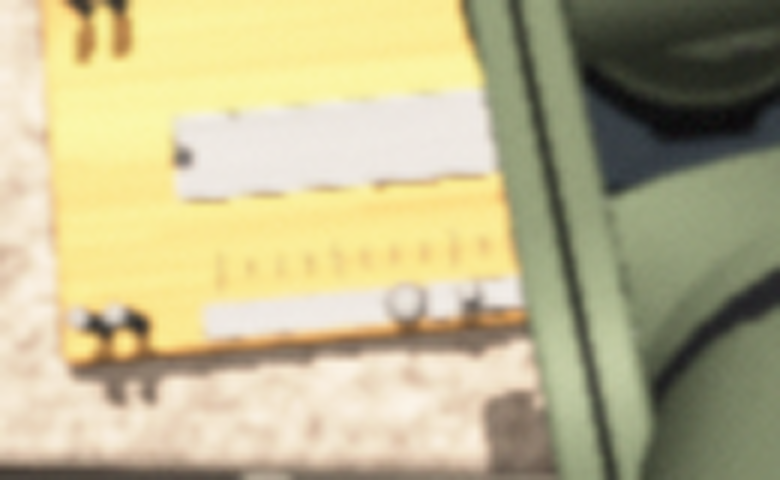

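View pics/wrist7z.png

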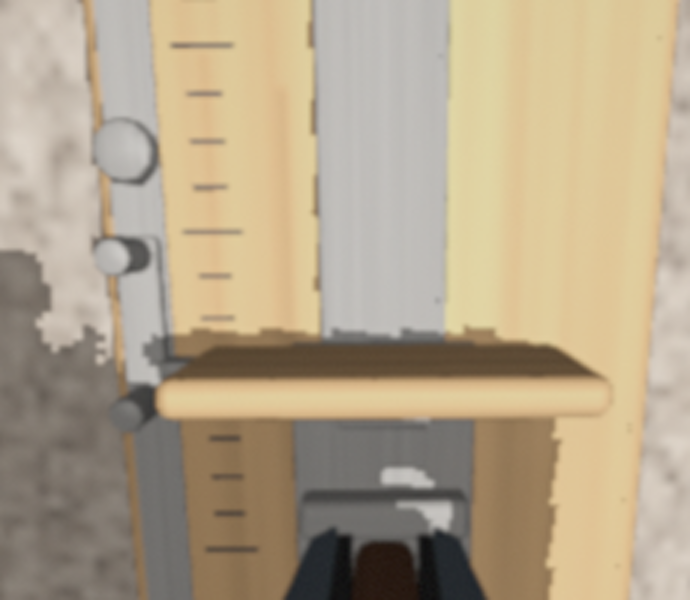

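```bash
python3 -m creep '-0.03 0.3 0 0 0 0 1; -0.03 0.25 0 0 0 0 1; 0 0 0 0 0 0 1; 0 0 0 0 0 0 1'
python3 - <<'E'
from h import *
for i in range(3):
  for c in ['wrist']:
    f=grab(c,f'{c}8_{i}')
    for q in ['fork_mark','pointer','grip_mid']:
        for d in models.mark_of(c,q)[:3]:
            print(c,q,round(d['confidence'],2),np.round(d['at'],1),back(f,d['at'],Z[q]).round(1))
a=f['img'][:,:,::-1]
cv2.imwrite('pics/w8z.png',cv2.resize(a[100:220,200:330],None,fx=5,fy=5,interpolation=cv2.INTER_CUBIC))
print(np.linalg.inv(f['view'])[:3,3])
E
```

```text
time_s: 9.78
ee_pos: [506.4, 142.5, 55.6]
ee_rot: [-179.5, -0.4, 6.5]
force: [-0.0, -2.6, 0.2]
gripper_width: 14.0
wrist fork_mark 0.6 [240.  154.4] [443.9 188.6  23. ]
wrist pointer 0.59 [242.3 160.6] [447.5 185.5  30. ]
wrist grip_mid 0.85 [319.2 254.4] [507.8 137.7  68. ]
wrist fork_mark 0.58 [238.4 157.3] [442.8 186.3  23. ]
wrist pointer 0.76 [243.9 160.5] [448.6 185.7  30. ]
wrist grip_mid 0.65 [316.9 255.4] [506.4 136.8  68. ]
wrist fork_mark 0.74 [238.3 157. ] [442.7 186.6  23. ]
wrist pointer 0.96 [244.8 160.7] [449.3 185.6  30. ]
wrist grip_mid 0.92 [318.4 253.2] [507.2 138.5  68. ]
[496.32568661 221.47146693 228.29433395]
```

View pics/w8z.png

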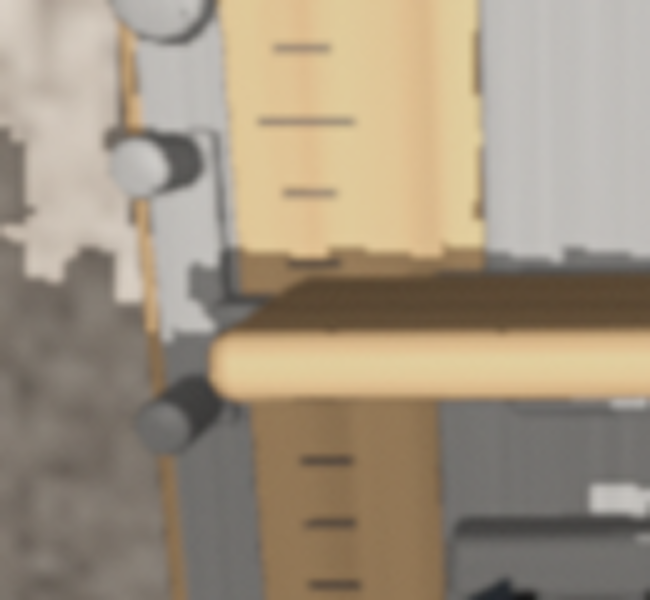

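```bash
python3 -m creep '0 0 0 0 0 0 0.3; 0 0 0 0 0 0 0.2; 0 0 0 0 0 0 0.2; 0 0 3 0 0 0 0.2; 0.3 -2.5 3.5 0 0 0 0.2; 0.3 -4 3.5 0 0 0 0.2; 0.3 -4 3.5 0 0 0 0.2; 0 -2 2 0 0 0 0.2; 0 0 0 0 0 0 0.2; 0 0 0 0 0 0 0.2'
python3 - <<'E'
from h import *
u=np.array([-.112,.994,0])
for c in ['wrist','top','scene','wrist','top','scene']:
    f=grab(c,f'{c}9')
    P={}
    for q in ['fork_mark','pointer','grip_mid']:
        for d in models.mark_of(c,q)[:2]:
            p=back(f,d['at'],Z[q]);P.setdefault(q,p)
            print(c,q,round(d['confidence'],2),np.round(d['at'],1),p.round(1))
    if 'fork_mark' in P and 'pointer' in P: print('OFF',u@(P['pointer']-P['fork_mark']))
    if 'grip_mid' in P and 'pointer' in P: print('GP',u@(P['pointer']-P['grip_mid']))
    a=f['img'][:,:,::-1]
    x0,y0,x1,y1={'wrist':(190,40,420,240),'top':(200,160,360,260),'scene':(280,110,380,240)}[c]
    k={'wrist':3,'top':5,'scene':4.6}[c]
    cv2.imwrite(f'pics/{c}9z.png',cv2.resize(a[y0:y1,x0:x1],None,fx=k,fy=k,interpolation=cv2.INTER_CUBIC))
E
```

```text
time_s: 11.22
ee_pos: [515.1, 31.7, 202.7]
ee_rot: [-179.3, -0.7, 6.3]
force: [-0.2, 0.7, -0.3]
gripper_width: 36.4
wrist fork_mark 0.78 [269.6  39.7] [444.8 188.8  23. ]
wrist pointer 0.67 [272.2  37. ] [448.7 190.3  30. ]
wrist grip_mid 0.8 [319.5  87.8] [506.4 140.1  68. ]
wrist grip_mid 0.37 [275.   37.6] [457.6 181.2  68. ]
OFF 1.0015144400972993
GP 56.357668244251066
top fork_mark 0.67 [282.1 229.1] [441.1 196.1  23. ]
top pointer 0.72 [285.9 222.7] [453.8 188.4  30. ]
top pointer 0.55 [284.6 224.9] [449.2 190.9  30. ]
top grip_mid 0.79 [309.3 195.8] [504.7 141.9  68. ]
OFF -9.117502926793554
GP 51.90694587142055
scene grip_mid 0.51 [341.8 193.8] [516.4 142.9  68. ]
wrist fork_mark 0.93 [265.2  41.3] [438.7 186.7  23. ]
wrist pointer 0.57 [275.   37.9] [450.5 189.8  30. ]
wrist grip_mid 0.95 [321.3  89. ] [507.2 139.5  68. ]
OFF 1.769944553453316
GP 56.32362182792326
top fork_mark 0.46 [285.1 229.5] [440.4 189.9  23. ]
top pointer 0.75 [286.5 223.3] [452.6 187.1  30. ]
top grip_mid 0.54 [309.5 193.7] [509.  141.6  68. ]
OFF -4.154466293079004
GP 51.55571120765727
scene grip_mid 0.49 [337.2 194. ] [505.8 142.4  68. ]
```

View pics/top9z.png

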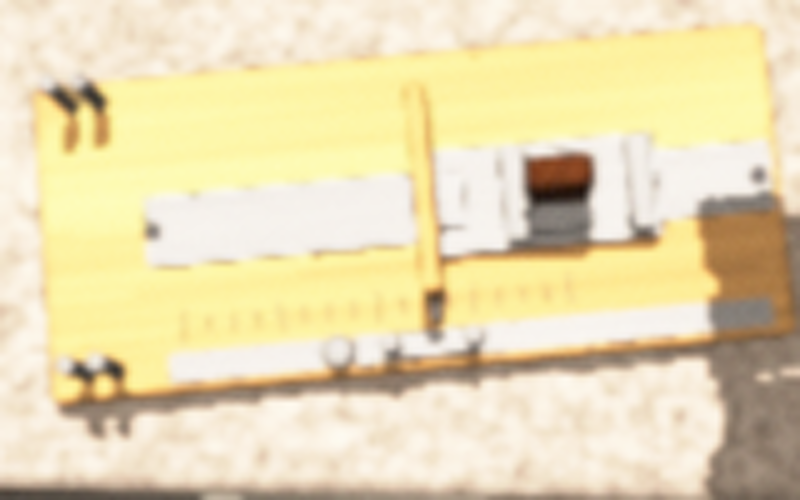

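View pics/wrist9.png

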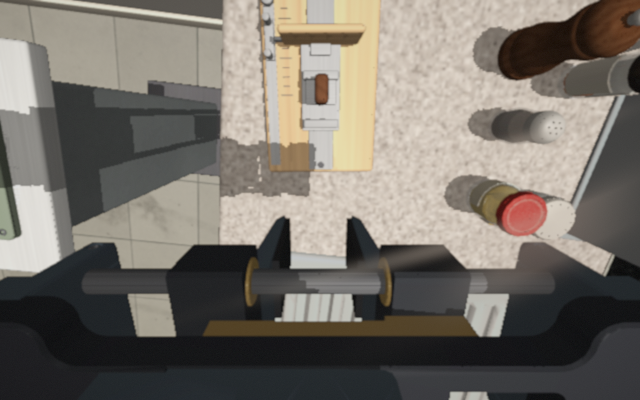

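View pics/scene9z.png

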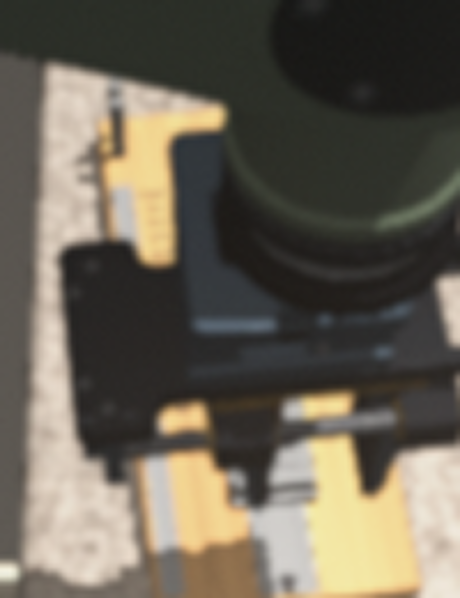

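```bash
python3 -m creep '-2.5 2.6 0 0 0 0 0.2; -2.5 2.6 -1 0 0 0 0.2; -2.5 2.6 -2 0 0 0 0.2; 0 0 0 0 0 0 0.2; 0 0 0 0 0 0 0.2'
python3 - <<'E'
from h import *
u=np.array([-.112,.994,0])
f=grab('wrist','wrist10')
C=np.linalg.inv(f['view']);print(C[:3,3],'nadir',proj(f,C[:3,3]-[0,0,200]))
P={}
for q in ['fork_mark','pointer','grip_mid']:
    for d in models.mark_of('wrist',q)[:2]:
        p=back(f,d['at'],Z[q]);P.setdefault(q,p)
        print(q,round(d['confidence'],2),np.round(d['at'],1),p.round(1))
print('OFF',u@(P['pointer']-P['fork_mark']))
E
```

```text
time_s: 12.83
ee_pos: [438.1, 111.5, 171.2]
ee_rot: [-179.3, -0.7, 6.3]
force: [0.1, -0.4, 0.1]
gripper_width: 36.3
[427.28235798 189.99915102 344.01985729] nadir [314.20900481 117.22171626]
fork_mark 0.73 [330.2 121.4] [445.5 187.5  23. ]
pointer 0.9 [334. 121.] [449.1 188.4  30. ]
grip_mid 0.57 [384.8 177.2] [504.7 139.6  68. ]
grip_mid 0.43 [333.9 122.9] [446.6 186.9  68. ]
OFF 0.5091395031381701
```

View pics/wrist10.png

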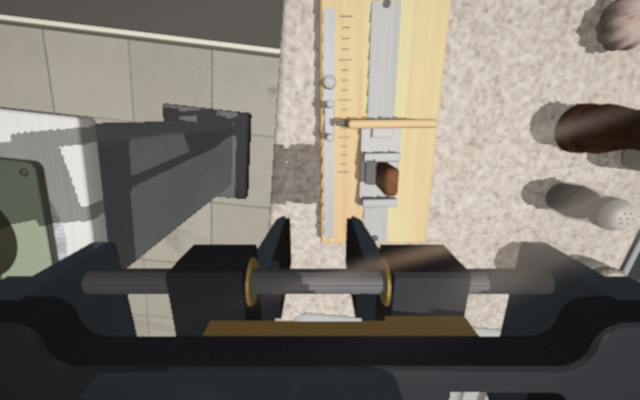

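Run:
```python
import cv2
a=cv2.imread('pics/wrist10.png')
cv2.imwrite('pics/w10a.png',cv2.resize(a[85:155,300:380],None,fx=8,fy=8,interpolation=cv2.INTER_CUBIC))
cv2.imwrite('pics/w10b.png',cv2.resize(a[140:220,345:425],None,fx=7,fy=7,interpolation=cv2.INTER_CUBIC))
```

```text
(no output)
```

View pics/w10a.png

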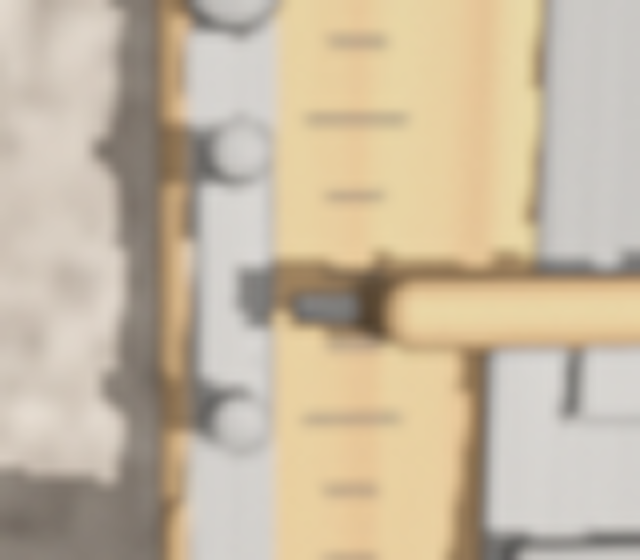

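View pics/w10b.png

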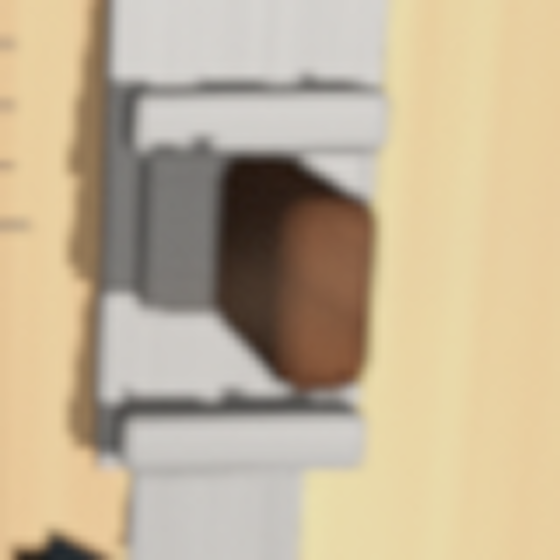

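```bash
python3 -m creep '2.5 1.1 -1.5 0 0.01 0 0.1; 2.5 1.1 -1.5 0 0 0 0.1; 1.8 0.8 -2 0 0 0 0.1; 0 0 0 0 0 0 0.1; 0 0 0 0 0 0 0.1'
```

```text
time_s: 13.45
ee_pos: [517.2, 138.2, 123.2]
ee_rot: [-179.2, -0.8, 5.7]
force: [0.5, -0.2, 1.3]
gripper_width: 41.0
```

```bash
python3 -m creep '-1.1 0.4 0 0 0.01 0.01 0.1; 0 0 0 0 0 0 0.1; 0 0 0 0 0 0 0.1'
```

```text
time_s: 13.7
ee_pos: [505.2, 140.8, 124.6]
ee_rot: [-179.2, -0.1, 6.1]
force: [-0.2, 0.1, 1.0]
gripper_width: 40.9
```

```bash
python3 -m creep '0.1 0.1 -3 0 0 0 0.1; 0 0.05 -2.5 0 0 0 0.1; 0 0 -1 0 0 0 0.1; 0 0 0 0 0 0 0.1; 0 0 0 0 0 0 0.1'
```

```text
time_s: 14.12
ee_pos: [506.2, 141.9, 64.1]
ee_rot: [-179.1, -0.8, 6.1]
force: [0.4, 0.2, 0.9]
gripper_width: 41.3
```

```bash
python3 -m creep '0.03 0.05 -0.8 0 0.01 0 0.1; 0 0 0 0 0 0 0.1; 0 0 0 0 0 0 1; 0 0 0 0 0 0 1; 0 0 0 0 0 0 1; 0 0 0 0 0 0 1; 0 0 0 0 0 0 1' 20
```

```text
time_s: 14.7
ee_pos: [506.5, 142.5, 60.0]
ee_rot: [-179.0, -0.3, 6.2]
force: [-2.4, -0.5, -1.5]
gripper_width: 14.4
```

```bash
python3 -m creep '-0.02 0.2 0 0 0 0 1; 0 0.06 0 0 0 0 1; 0 0 0 0 0 0 1; 0 0 0 0 0 0 1'
```

```text
time_s: 15.03
ee_pos: [506.3, 144.1, 60.0]
ee_rot: [-179.1, -0.3, 6.3]
force: [-0.2, -1.7, -0.3]
gripper_width: 14.0
```

```bash
python3 -m creep '0 0.12 0 0 0 0 1; 0 0 0 0 0 0 1; 0 0 0 0 0 0 1'
```

```text
time_s: 15.28
ee_pos: [506.2, 145.0, 60.0]
ee_rot: [-179.2, -0.3, 6.3]
force: [-1.1, -1.6, 0.3]
gripper_width: 13.9
```

Release, retreat to the same overhead viewpoint and check.

```bash
python3 -m creep '0 0 0 0 0 0 0.2; 0 0 0 0 0 0 0.2; 0 0 0 0 0 0 0.2; 0 0 3 0 0 0 0.2; 0 0 3 0 0 0 0.2; -1.5 -1.1 2.5 0 0 0 0.2; -2.5 -1.1 1.5 0 0 0 0.2; -2 -1 1 0 0 0 0.2; 0 0 0 0 0 0 0.2; 0 0 0 0 0 0 0.2; 0 0 0 0 0 0 0.2'
python3 - <<'E'
from h import *
u=np.array([-.112,.994,0])
f=grab('wrist','wrist11')
C=np.linalg.inv(f['view']);print(C[:3,3],'nadir',proj(f,C[:3,3]-[0,0,200]))
P={}
for q in ['fork_mark','pointer','grip_mid']:
    for d in models.mark_of('wrist',q)[:2]:
        p=back(f,d['at'],Z[q]);P.setdefault(q,p)
        print(q,round(d['confidence'],2),np.round(d['at'],1),p.round(1))
if 'pointer' in P and 'fork_mark' in P: print('OFF',u@(P['pointer']-P['fork_mark']))
a=f['img'][:,:,::-1]
r=int(P['pointer'][0]*0+proj(f,[445,188,30])[1]);c=int(proj(f,[445,188,30])[0]);print(c,r)
cv2.imwrite('pics/w11a.png',cv2.resize(a[max(r-35,0):r+35,c-30:c+50],None,fx=8,fy=8,interpolation=cv2.INTER_CUBIC));print(max(r-35,0))
c,r=map(int,proj(f,[506,144,60]))
cv2.imwrite('pics/w11b.png',cv2.resize(a[r-40:r+40,c-40:c+40],None,fx=7,fy=7,interpolation=cv2.INTER_CUBIC))
E
```

```text
time_s: 16.2
ee_pos: [448.7, 115.9, 175.0]
ee_rot: [-178.8, -1.0, 6.1]
force: [0.2, 0.9, -0.6]
gripper_width: 36.8
[437.47752229 192.79899797 348.59839808] nadir [312.79647215 119.93423789]
fork_mark 0.7 [317.4 121.5] [442.8 191.7  23. ]
pointer 0.85 [326.1 120.3] [452.1 194.   30. ]
grip_mid 0.96 [372.3 178.8] [504.5 141.1  68. ]
grip_mid 0.31 [327.7 120.1] [451.9 194.2  68. ]
OFF 1.263103829646423
319 125
90
```

View pics/w11a.png

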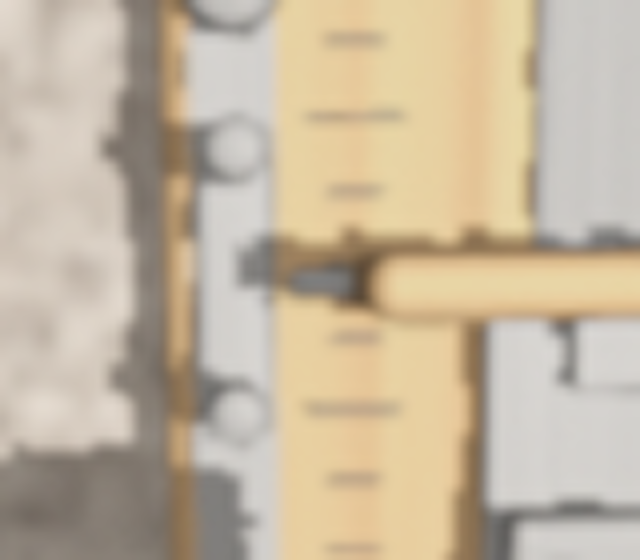

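View pics/w11b.png

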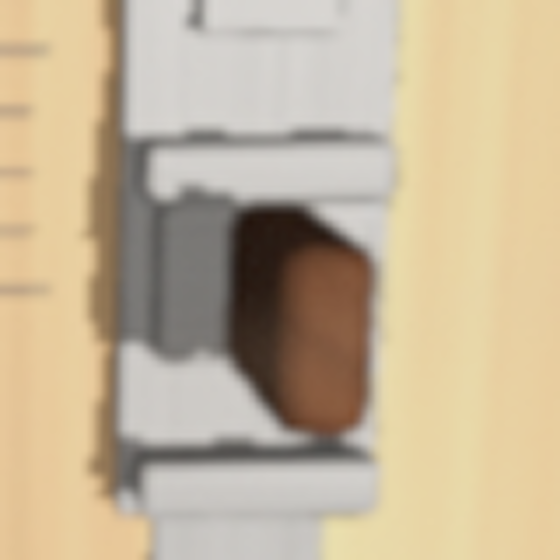

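Run:
```python
from h import *
f=grab('top','top12');a=f['img'][:,:,::-1]
C=np.linalg.inv(f['view']);print(C[:3,3])
cv2.imwrite('pics/t12.png',cv2.resize(a[205:245,255:325],None,fx=11,fy=11,interpolation=cv2.INTER_CUBIC))
m=np.array([443,187.5,23]);u=np.array([-.110,.994,0])
for s in(-17,0,17):
  for z in (23,35,47):
    p=m+u*s;p[2]=z;print(s,z,(proj(f,p)-[255,205])*11)
```

```text
[367.28370329 146.90397673 913.71158532]
-17 23 [434.80015457 247.9401651 ]
-17 35 [433.23499583 242.27248703]
-17 47 [431.62705504 236.44988862]
0 23 [344.39381838 255.8737055 ]
0 35 [341.60732004 250.30816969]
0 47 [338.74458856 244.59037174]
17 23 [253.83259491 263.82083791]
17 35 [249.82054432 258.3578053 ]
17 47 [245.69863528 252.7451833 ]
```

View pics/t12.png

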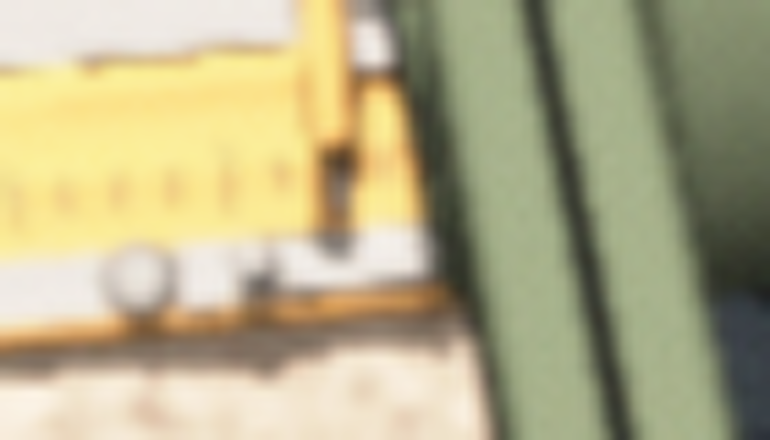

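```bash
python3 -m creep '-0.9 -0.4 -2 0 0.015 0 0.5; 0 0 -2.5 0 0 0 0.5; 0 0 -2 0 0 0 0.5; 0 0 0 0 0 0 0.5; 0 0 0 0 0 0 0.5; 0 0 0 0 0 0 0.5'
python3 - <<'E'
from h import *
f=grab('wrist','wrist13');a=f['img'][:,:,::-1]
C=np.linalg.inv(f['view']);print(C[:3,3],'nadir',proj(f,C[:3,3]-[0,0,200]))
c,r=map(int,proj(f,[445,188,30]));print(c,r)
cv2.imwrite('pics/w13.png',cv2.resize(a[max(r-40,0):r+40,c-35:c+55],None,fx=7,fy=7,interpolation=cv2.INTER_CUBIC));print(c-35,max(r-40,0))
m=np.array([443,187.5,23]);u=np.array([-.110,.994,0])
for s in(-17,0,17):
  for z in (23,30,47):
    p=m+u*s;p[2]=z;print(s,z,(proj(f,p)-[c-35,max(r-40,0)])*7)
E
```

```text
time_s: 16.95
ee_pos: [441.8, 112.9, 105.9]
ee_rot: [-178.7, 0.1, 6.1]
force: [-0.3, 0.5, 0.4]
gripper_width: 22.6
[433.64291176 189.93528893 279.63945094] nadir [318.1239734  120.36238049]
330 124
295 84
-17 23 [231.74670772 417.64442499]
-17 30 [233.66313397 422.11764972]
-17 47 [238.78616437 434.07556682]
0 23 [232.72677963 282.40480552]
0 30 [234.70628696 283.1833265 ]
0 47 [240.00762559 285.26829142]
17 23 [233.74303118 142.17277635]
17 30 [235.78904443 138.97420514]
17 47 [241.278905   130.39180225]
```

View pics/w13.png

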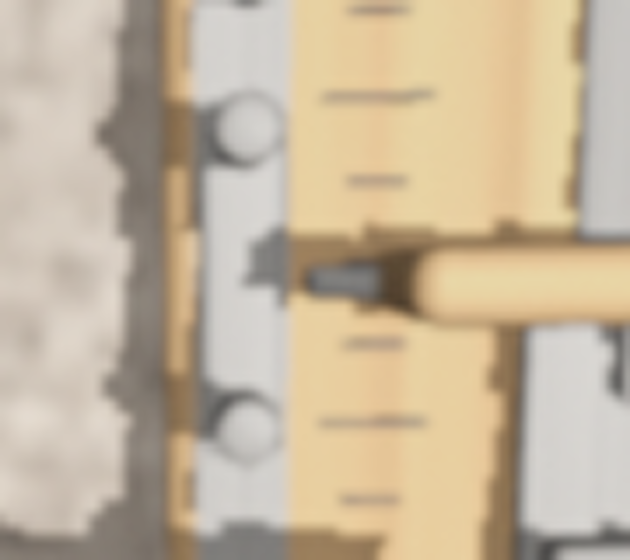

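```bash
python3 -m creep '0 0 3 0 0 0 0.5; 0 -1 3.5 0 0 0 0.5; 0 -3.5 2 0 0 0 0.5; 0 -4 0 0 0 0 0.5; 0 -4 0 0 0 0 0.5; 0 -4 0 0 0 0 0.5; 0 -4 0 0 0 0 0.5; 0 -4 0 0 0 0 0.5; 0 -3 0 0 0 0 0.5; 0 0 0 0 0 0 0.5'
python3 - <<'E'
from h import *
u=np.array([-.11,.994,0])
x=[];
for i in range(4):
  for c in ('top','scene'):
    f=grab(c,f'{c}14');a=f['img'][:,:,::-1]
    if c=='top': x.append(a.astype(float))
    else: s=a
    P={q:back(f,d[0]['at'],Z[q]) for q in ['fork_mark','pointer','grip_mid'] for d in [models.mark_of(c,q)] if d}
    if 'pointer' in P and 'fork_mark' in P: print(c,'OFF',u@(P['pointer']-P['fork_mark']))
a=np.mean(x,0).astype(np.uint8)
cv2.imwrite('pics/t14.png',cv2.resize(a[200:240,260:320],None,fx=13,fy=13,interpolation=cv2.INTER_CUBIC))
cv2.imwrite('pics/s14.png',cv2.resize(s[150:215,290:370],None,fx=9,fy=9,interpolation=cv2.INTER_CUBIC))
E
```

```text
time_s: 17.83
ee_pos: [448.5, -173.4, 210.5]
ee_rot: [-179.4, -1.7, 6.7]
force: [1.3, -0.3, 0.9]
gripper_width: 22.6
top OFF -8.246162199885283
top OFF -6.4515420264140335
top OFF -1.0029022759616908
top OFF -6.6303600483932845
```

View pics/t14.png

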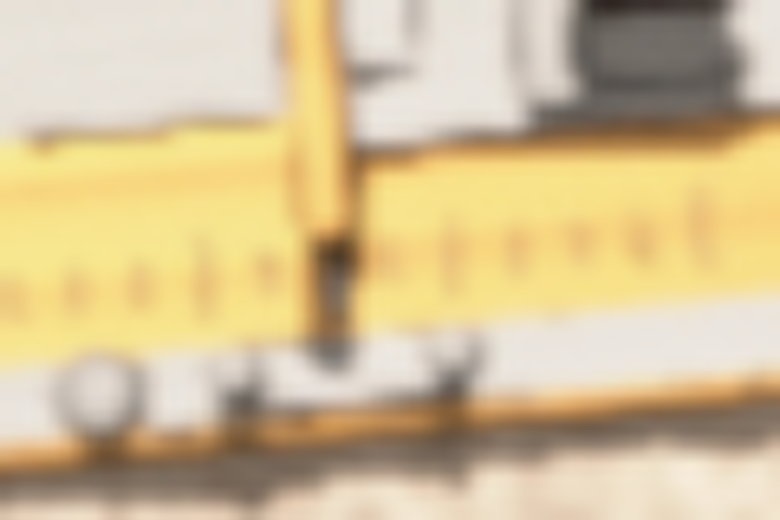

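View pics/s14.png

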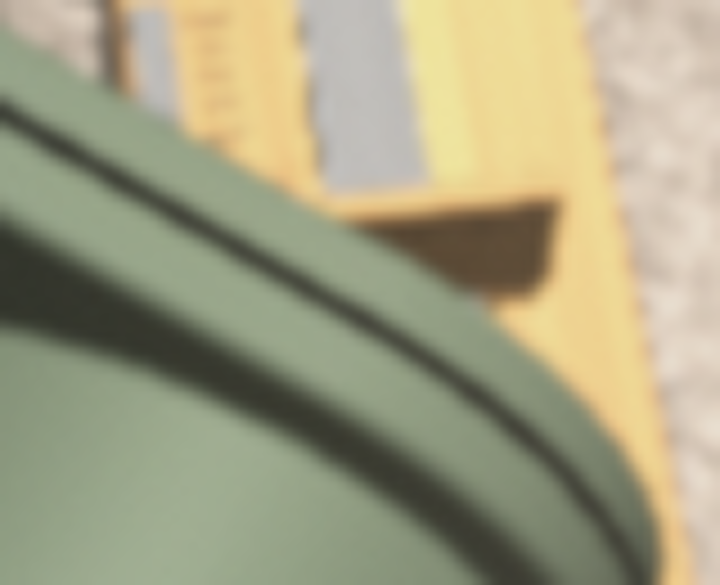

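Run:
```python
from h import *
print(monitor.state()['time_s'],job.job_done())
```

```text
the job is handed in; nothing more can be done
19.4333 None
```

I set the fence to the two-pronged mark and handed the job in at 19.4 s; no verdict is reported.

- **Drawing back:** I held the fence by its grip and drew it about 25–28 mm past the mark, away from the knife posts.
- **Setting:** I pushed it back towards the posts, which took up the play. I stopped short, released and measured it as 2.6 mm short. I then gripped again, pushed 2.5 mm more, let go and moved clear.
- **Pointer position:** Two overhead wrist-camera pictures put the pointer within about 0.4 mm of midway between the prongs.
- **Play:** The wrist picture shows the grip against the stop on the knife-post side, with the gap on the other side.

**Checks that disagreed:**
- My own reading of the coarser top-camera picture (about 2 mm per pixel) gave about 1 mm too far towards the posts.
- The network's readings in the top view scattered from −1 to −8 mm. Its one reading in the wrist view after the final push was +1.3 mm.
- I trusted the overhead wrist views, which are sharper and have almost no parallax.
- In the last scene-camera picture the arm hid the mark.

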